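Press a guide bushing home on the ratchet arbor press

ROBOT

A 7-joint arm with a two-finger parallel gripper is mounted at the origin on the work surface. World frame = base frame: x ahead of the robot, y to its left, z up, the work surface at z = 0. Lengths are in m, angles in rad, forces in N, time in s.
With the tool pointing down it reaches from about 0.35 to 0.9 m from the base axis. Payload 8.1 kg.
Tool frame: the origin (TCP) lies at the centre of the arm's flange, where the gripper is bolted on; the fingertips stand 178 mm ahead of it and the grasp point (between the pads) lies 159 mm ahead of it; z points along the fingers, y is the line along which they close (so a half turn about z gives the same grasp; the last joint's range is limited). The gripper opens to 92 mm and grips with 3 to 60 N. Pads are 19 mm wide; open, the fingers measure 130 mm over their backs; the gripper's body (75 mm by 190 mm) begins 47 mm behind the grasp point.
Start: joints at [1.023, 0.434, 0.025, 1.573, -0.012, 1.134, -0.075], TCP at [0.269, -0.564, 0.405] pointing down, gripper open.
Joint ranges: [-2.62, 2.62], [-0.44, 2.09], [-1.27, 1.32], [0.08, 2.57], [-1.32, 4.46], [0.12, 2], [-2.74, 2.74]. Speed limits (rad/s): [2.22, 2.22, 3.01, 3.01, 3.14, 3.14, 3.14].

INTERFACE

Orientations are given as a rotation vector (axis times angle).
In Python, from cell import arm gives the robot as it stands. The module is installed in compiled form; this text tells all that it offers.
- The arm moves only by the shell command python3 -m inch 'ROWS' [FORCE]. ROWS is text: rows parted by semicolons, each of 5 numbers parted by spaces: the shift along the tool's x, y, z in m, then the turn about the tool's z in rad, then the finger opening in m, from 0 to 0.0918. In form: x y z roll fingers; .... A call has 1 to 5 rows; each row is the pose to reach, as a shift and turn from the pose commanded when the call began, along the tool's axes at that moment; what a row does not reach only later rows make up. A row lasts 1/10 s, in which the tool goes at most 50 mm and 8.59 degrees, less where a joint would pass 70% of its speed; a pose out of reach is approached as far as the arm can. A call with a gripper value outside its range is refused whole. The fingers move at their own pace and stop on an object; FORCE is the grip in N (left out, the last holds). Time passes only in rows, so rows that repeat a pose let the fingers close. It gives the time, the measured TCP pose, the force, the opening and the grip force at its end, in the units of the state.
- arm.observe(): the state, without advancing time (a new reading comes with each control period).
- arm.get_image(name): name is "scene" or "top" or "wrist"; returns the picture (384x512x3 uint8, red, green, blue); there is no depth.
- arm.get_calibration(name): a dict with "intrinsics" (3x3 intrinsics, pixels), "pose" (4x4, takes a point from camera to world coordinates). Camera axes: x right, y up, looking along -z (the intrinsics and any distortion apply to the point x, -y, -z); pixel columns grow to the right and rows downward; lengths in m; the calibration is good to about 2 mm. A picture is of the moment at which its call begins: read the wrist's pose just before it. get_calibration takes no time and is no camera call; for the wrist camera it gives the pose at the moment of the call.
- arm.sign_off(): hands the job in; it is judged then, once.
Trained networks look in the newest picture that a camera, given by its name, has taken for a name from the list of things; names that differ only in an ending like _2 or _b are one class to them, and where a whole thing is asked for, a point or a joint stands for the part that bears it (a point fixed in the world has none). Each returns a list of dicts, best first, with "conf" (0 to 1); they miss things now and then, are a little off and sometimes report something else, mostly with a low value. They report only what shows in the picture. A call takes as long as a camera call.
- arm.look_for(camera, query): "point" ([row, column] in pixels, amid what is visible of it).
- arm.silhouettes(camera, query): "region" (384x512 bool, what is visible of it) and "point" ([row, column] in pixels, amid what is visible of it).
- arm.place_of(camera, query): "point" ([row, column] in pixels: a listed point, or the origin of a listed thing).
The state is a dict: "clock": time; "joints": joint angles; "dq": joint speeds; "joint_efforts": joint torques, N m; "position": TCP position; "ee_rot": TCP orientation; "force": force on the tool from outside, world axes, zero at the start; "ft_torque": the same for the moment, N m; "width": opening from 0.0 (shut) to 1.0 (fully open); "gripper_force": force on a finger pad.
Only numpy, scipy, OpenCV 4.12 (cv2) and the standard library are available. Lean on these libraries where they do the work, as an engineer would, in place of code of your own. Each camera call takes 0.05 s, during which the arm holds its last target. There are 200 camera calls.

TASK

Push the shuttle with the mould plate fully home under the ram, then pump the ratchet lever down and up until the guide bushing is pressed fully into the plate: press only with the lever, finish with a firm squeeze of its head against the plate, but do not lean on it any harder once it has come up solid. Finally swing the lever back up near the top of its travel and let go, with the other things on the bench left where they are.

Things in the scene. Friction and masses are not known exactly. Their poses are not given: they have to be found in the camera images.
- press: green cast-iron bench arbor press, bolted down: base 270 x 130 x 30 mm, head 80 mm wide from 155 to 255 mm above the bench, ram top at 340 mm. Origin at bench level straight below the ram. Its +x axis points from its front to the column at its back, +y to its left as one stands before it, +z up. A dark steel slide bed runs out 270 mm to the front (-x).
- shuttle (a joint): how far the aluminium shuttle fixture (it carries the mould plate) is drawn out to the front, m: 0 = fully home against the red end stop, with the bushing under the ram; 0.11 = fully out. It starts drawn out, moves along the press's +x to go home, drags with about 3 N and stays where it is left.
- shuttle_knob (a point): centre of the black upright round knob near the front end of the shuttle, 20 mm across and 34 mm tall (its top is 17 mm above this point, its foot 17 mm below); it can be pinched from above. The shuttle's top face lies 33 mm below this point; the plate begins 100 mm behind the knob axis, 4 mm lower than this point.
- plate_bore (a point): centre of the bore in the dark steel mould plate (70 x 70 x 29 mm, bolted on the shuttle), level with the plate's top face; +z up.
- bushing: brass-coloured headed guide bushing, head 35 mm across and 6 mm thick, started in the plate's bore and standing 9 to 14 mm proud. Origin on its axis at the underside of the head: 0 mm above the plate's top face when it is seated. It is a press fit: the ram must push it with about 45 N to move it, and it comes up solid once the head sits on the plate.
- ram: vertical square steel ram (25 mm) of the press, geared to the ratchet wheel: 20 mm of ram travel per radian of the wheel. Origin at the centre of its lower face, which starts 120 mm above the bench (29 mm above the seated bushing's head). It moves down only and holds its place by friction.
- lever (a joint): angle of the ratchet lever, rad: 0 = level, positive = red handle raised; -0.45 is the down stop, 0.80 the up stop. It is counterbalanced and stays where it is left (about 1.5 N of drag at the handle). Its hinge carries no return spring. One swing is never enough.
- ratchet: steel ratchet wheel beside the lever, 76 mm across, 20 saw teeth (0.314 rad a notch), one tooth red; origin on its axis. As the lever swings down a brass pawl catches it, after up to one notch of lost motion, and the wheel turns with the lever; as the lever swings up the pawl clicks back over the teeth and the wheel stays. It must turn about 1.45 rad in all.
- lever_grip (a point): middle of the red sleeve, 20 mm thick, 80 mm long, 210 mm from the hinge. The lever points to the front of the press (its -x) and swings in an upright plane 85 mm right of the ram; pinch the sleeve across, from above. Felt here while swinging: 3 N as the ram comes down free, 7 N as the bushing goes in, then over 1 N per mm once it is home. 12 to 16 N is a firm squeeze; above 20 N damages it.
- lever_hinge (a point): point on the lever's hinge axis (the ratchet shaft) in the lever's plane of swing, 200 mm above the bench. The axis is the press's y axis; this point's axes are parallel to the press's.
- spare_bushing: spare headed guide bushing like the other, brass-coloured, 35 mm head up, 30 mm tall, standing loose on the bench; a bystander. Origin at the centre of its underside
- copper_hammer: hammer with a copper head (75 mm long, 40 mm across) and a 190 mm wooden handle, lying; origin under its head; a bystander
- file: flat file with a green handle, 270 mm long, lying; a bystander. Origin at the centre of its underside
- oil_can: red oil can with a thin steel spout, 52 mm across, 150 mm tall; a bystander. Origin at the centre of its underside
- blue_box: closed blue plastic box, 85 x 55 x 40 mm; a bystander. Origin at the centre of its underside
- square_block: ground steel block, 60 x 30 x 30 mm; a bystander. Origin at the centre of its underside
- drift: brass drift, a rod 100 mm long and 18 mm thick, lying; a bystander. Origin at the centre of its underside

How it is judged:
On the way, in this order (a step that is already met when the one before it is completed fails the run):
1. the shuttle is fully home (within 2 mm of its stop), the bushing still standing proud (value of joint shuttle below 0.002 m and z of bushing in the frame of plate_bore above 0.007 m), for 0.1 s.
2. the bushing is squeezed firmly home by the ram: head on the plate within 0.8 mm and more than 80 N between ram and bushing (value of joint shuttle below 0.002 m and z of bushing in the frame of plate_bore below 0.0008 m and contact force between ram and bushing above 80 N), for 0.05 s.
At the end, for the whole second after the job is handed in: The bushing's head sits on the plate (within 0.8 mm), the shuttle is home (within 2 mm), the lever stands raised (above 0.55 rad) and at rest (value of joint shuttle below 0.002 m and z of bushing in the frame of plate_bore below 0.0008 m and value of joint lever above 0.55 rad and velocity of joint lever between -0.1 and 0.1 rad/s); the robot touches nothing.
It fails at once if the ram presses on the bushing with more than 200 N (bushing damaged) (contact force between ram and bushing above 200 N).
It fails at once if the robot pushes the bushing or the ram directly with more than 10 N (contact force between any of the arm, the fingers and bushing above 10 N or contact force between any of the arm, the fingers and ram above 10 N).
It fails at once if another thing on the bench is moved by more than 30 mm (distance of any of spare_bushing, copper_hammer, file, oil_can, blue_box, square_block, drift from where it was at the start of the episode above 0.03 m).
It also fails if it takes over 72 s, if anything falls off the work surface, if the arm or the gripper's body presses on something with over 40 N, if the wrist force passes 120 N, or if a joint passes its speed limit or range.

## Working session

There is one attempt and no reset: what is moved stays moved. The work goes in short steps, Python scripts to look and compute and a shell command to move; the robot and the scene stay as the last step left them, time stands still between calls to the robot, and variables do not carry over. Pictures are saved under pics/ and viewed, at most 10 in all, crops included, and the job is handed in when it is done.

```bash
mkdir -p pics; cat > h.py <<'E'
import numpy as np, cv2
from scipy.spatial.transform import Rotation as R
from cell import arm
def ray(cam,pt):
    c=arm.get_calibration(cam);K=np.array(c["intrinsics"]);T=np.array(c["pose"])
    d=np.linalg.solve(K,[pt[1],pt[0],1.]);d=T[:3,:3]@[d[0],-d[1],-d[2]]
    return T[:3,3],d/np.linalg.norm(d)
def onz(cam,pt,z):
    o,d=ray(cam,pt);return o+d*(z-o[2])/d[2]
def tri(l):
    A=0;b=0;P=[]
    for o,d in l:
        M=np.eye(3)-np.outer(d,d);A=A+M;b=b+M@o
    p=np.linalg.solve(A,b)
    return p,[np.linalg.norm((np.eye(3)-np.outer(d,d))@(p-o)) for o,d in l]
def snap(cam,f): cv2.imwrite("pics/"+f,arm.get_image(cam)[:,:,::-1])
def st():
    s=arm.observe();print(s["clock"],np.round(s["position"],4),np.round(R.from_rotvec(s["ee_rot"]).as_matrix(),3).tolist(),np.round(s["force"],1),s["width"]);return s
E
python3 - <<'E'
from h import *
np.set_printoptions(precision=4,suppress=True)
st()
for c in("scene","top"): snap(c,c+"0.png")
for n in["shuttle_knob","lever_grip","lever_hinge","plate_bore","ram","press","bushing"]:
    L=[]
    for c in("scene","top"):
        r=arm.place_of(c,n)
        if r: L.append(ray(c,r[0]["point"]));print(n,c,np.round(r[0]["point"]),round(r[0]["conf"],2))
    if len(L)==2: print(*tri(L))
E
python3 -c "
import cv2,numpy as np
cv2.imwrite('pics/both0.png',cv2.resize(np.hstack([cv2.imread('pics/scene0.png'),cv2.imread('pics/top0.png')]),(800,300)))"
```

```text
0.0 [ 0.2688 -0.564   0.4039] [[0.903, 0.43, -0.001], [0.43, -0.903, 0.001], [-0.0, -0.002, -1.0]] [-0.5 -0.1  0.2] 0.9990114386412347
shuttle_knob scene [218. 196.] 0.93
shuttle_knob top [124. 260.] 0.87
[0.7548 0.0026 0.0868] [np.float64(0.0006880073193568253), np.float64(0.0006880073193568084)]
lever_grip scene [199. 207.] 0.82
lever_hinge scene [208. 277.] 0.96
lever_hinge top [188. 176.] 0.93
[0.5586 0.2093 0.1926] [np.float64(0.002529792888131546), np.float64(0.0025297928881312932)]
plate_bore scene [220. 236.] 0.78
plate_bore top [165. 237.] 0.57
[0.637  0.064  0.0735] [np.float64(0.003278093808408477), np.float64(0.003278093808408433)]
ram scene [179. 220.] 0.71
ram top [196. 212.] 0.75
[0.6043 0.0846 0.2444] [np.float64(0.07626771316426693), np.float64(0.07626771316426678)]
press scene [239. 266.] 0.8
press top [199. 216.] 0.65
[ 0.5486  0.1247 -0.0059] [np.float64(0.002373805910046654), np.float64(0.0023738059100466466)]
bushing scene [214. 237.] 0.46
bushing top [162. 236.] 0.69
[0.6368 0.0681 0.102 ] [np.float64(0.00700630384781916), np.float64(0.00700630384781927)]
```

View pics/scene0.png

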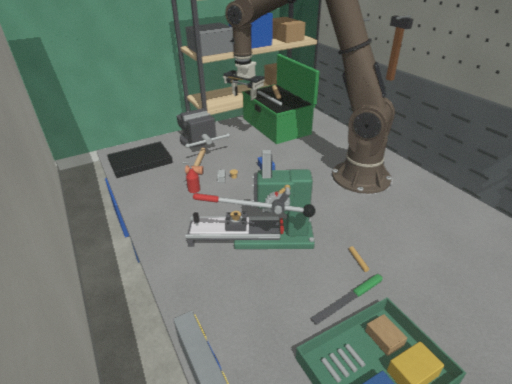

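View pics/top0.png

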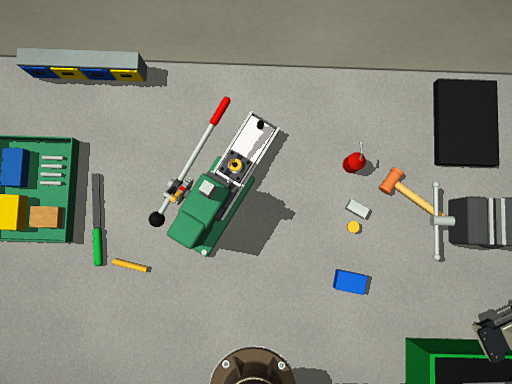

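The scene view shows the press with its lever about level, the red grip near (207,199) and the knob near (196,218). In the top view (col,row) the grip is near (218,110), the hinge at (176,188) and the knob at (260,124).

```bash
python3 - <<'E'
from h import *
np.set_printoptions(precision=4,suppress=True)
ims=[cv2.imread("pics/%s0.png"%c).astype(int) for c in("scene","top")]
box=[(188,210,190,220),(90,130,205,235)];L=[]
for im,b,c in zip(ims,box,("scene","top")):
    s=im[b[0]:b[1],b[2]:b[3]];m=(s[...,2]>100)&(s[...,1]<70)&(s[...,0]<70)
    r,q=np.nonzero(m);p=(r.mean()+b[0],q.mean()+b[2]);print(c,p,m.sum(),r.min()+b[0],r.max()+b[0],q.min()+b[2],q.max()+b[2]);L.append(ray(c,p))
g,e=tri(L);print("grip",g,e)
for n in["shuttle_knob","plate_bore","lever_grip","oil_can","square_block","spare_bushing"]:
  r=arm.place_of("top",n)
  for x in r[:2]:print(n,np.round(x["point"],1),x["conf"],onz("top",x["point"],.083))
E
```

```text
scene (np.float64(193.43859649122808), np.float64(197.94736842105263)) 57 188 201 190 216
top (np.float64(110.41232227488152), np.float64(219.46445497630333)) 211 97 124 210 229
grip [0.7534 0.0999 0.2483] [np.float64(0.012298158363936966), np.float64(0.012298158363937118)]
shuttle_knob [123.9 260. ] 0.87 [0.7565 0.0021 0.083 ]
plate_bore [164.6 237.4] 0.57 [0.6383 0.0621 0.083 ]
oil_can [163.4 345.9] 0.94 [ 0.6515 -0.2424  0.083 ]
square_block [208. 355.] 0.84 [ 0.5268 -0.2688  0.083 ]
spare_bushing [227.9 351.6] 0.62 [ 0.4713 -0.2597  0.083 ]
```

```bash
python3 - <<'E'
from h import *
np.set_printoptions(precision=4,suppress=True)
g,e=tri([ray("scene",(198.5,207)),ray("top",(110.4,219.5))]);print("grip",g,e)
h,e=tri([ray("scene",(208,277)),ray("top",(188,176))]);print(h)
k=np.array([.7548,.0026]);o=np.array([.5486,.1247]);b=np.array([.637,.064])
for n,v in(("gh",(h-g)[:2]),("ko",o-k),("kb",b-k)):print(n,np.degrees(np.arctan2(v[1],v[0])),np.linalg.norm(v))
print("ang",np.degrees(np.arcsin((g-h)[2]/.21)),np.linalg.norm(g-h))
# hinge projected at z=.2
for c,p in(("scene",(208,277)),("top",(188,176))):print(onz(c,p,.2))
s=arm.observe();Rm=R.from_rotvec(s["ee_rot"]).as_matrix()
u=-(h-g)[:2]/np.linalg.norm((h-g)[:2])
u=np.array([np.cos(np.radians(-29)),np.sin(np.radians(-29))])
t=np.array([*(np.array([.7555,.0025])+u*.05),.38]);print(t,Rm.T@(t-s["position"]))
E
```

```text
grip [0.7446 0.107  0.2337] [np.float64(0.0019068897881858457), np.float64(0.0019068897881859195)]
[0.5589 0.2089 0.1932]
gh 151.23681130313727 0.21183507845999794
ko 149.36837730867074 0.2396389993302426
kb 152.4704645206955 0.13284125865106822
ang 11.107470602719511 0.21566369042684194
[0.5658 0.2147 0.2   ]
[0.556  0.2091 0.2   ]
[ 0.7992 -0.0217  0.38  ] [ 0.7121 -0.2615  0.0247]
```

```bash
python3 -m inch '0.712 -0.262 0 -0.62 0; 0.712 -0.262 0 -0.62 0; 0.712 -0.262 0 -0.62 0; 0.712 -0.262 0 -0.62 0; 0.712 -0.262 0 -0.62 0' 20; python3 -c "
from h import *
s=st();Rm=R.from_rotvec(s['ee_rot']).as_matrix();print(Rm.T@(np.array([.7992,-.0217,.38])-s['position']),np.degrees(np.arctan2(Rm[1,1],Rm[0,1])))"
```

```text
clock: 1.6
position: [0.4445, -0.3839, 0.405]
ee_rot: [2.702, 1.601, 0.0]
force: [0.5, -0.1, -0.4]
width: 0.615
gripper_force: 0.0
1.6 [ 0.4445 -0.3839  0.405 ] [[0.48, 0.877, 0.0], [0.877, -0.48, -0.0], [-0.0, 0.001, -1.0]] [ 0.5 -0.1 -0.4] 0.6152923094204653
[0.48801783 0.1371283  0.0250322 ] -28.70352854761364
```

```bash
python3 -m inch '0.488 0.137 0 0 0; 0.488 0.137 0 0 0; 0.488 0.137 0 0 0; 0.488 0.137 0 0 0; 0.488 0.137 0 0 0' >/dev/null;  python3 -m inch '0.25 0.07 0 0 0; 0.25 0.07 0 0 0; 0.25 0.07 0 0 0; 0.25 0.07 0 0 0; 0.25 0.07 0 0 0';python3 - <<'E'
from h import *
s=st();Rm=R.from_rotvec(s['ee_rot']).as_matrix();print(Rm.T@(np.array([.7992,-.0217,.38])-s['position']),np.degrees(np.arctan2(Rm[1,1],Rm[0,1])))
snap("wrist","w1.png")
for n in["shuttle_knob","lever_grip"]:
  for c in("wrist","scene"):
    if c=="scene": arm.get_image(c)
    for x in arm.place_of(c,n)[:1]:print(n,c,np.round(x["point"],1),x["conf"],onz(c,x["point"],.0868))
E
```

```text
clock: 2.6
position: [0.7962, -0.0282, 0.4047]
ee_rot: [2.707, 1.594, 0.0]
force: [1.2, -0.0, 1.1]
width: 0.005
gripper_force: 0.0
2.6 [ 0.7962 -0.0282  0.4047] [[0.485, 0.875, 0.0], [0.875, -0.485, -0.0], [-0.0, 0.0, -1.0]] [ 1.2 -0.   1.1] 0.005048987362982412
[ 0.00717769 -0.00051284  0.02474033] -29.01253018095048
shuttle_knob wrist [177.  199.9] 0.68 [0.7546743  0.01349496 0.0868    ]
shuttle_knob scene [220.1 198.2] 0.63 [0.75141708 0.01679132 0.0868    ]
lever_grip wrist [82.3 15.7] 0.8 [0.64716232 0.16814441 0.0868    ]
lever_grip scene [197.7 207.5] 0.94 [ 0.67494737 -0.08424693  0.0868    ]
```

View pics/w1.png

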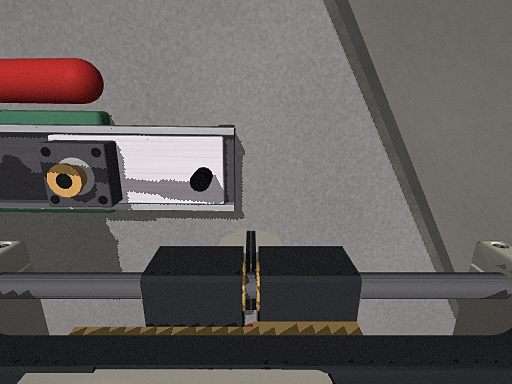

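The wrist view shows the knob at (200,179), the bushing at (65,181) and the red lever end at upper left. I'll cross-check the wrist estimate against the fixed cameras.

```bash
python3 - <<'E'
from h import *
np.set_printoptions(precision=4,suppress=True)
arm.get_image("wrist");st()
for n in["shuttle_knob","plate_bore","bushing","lever_grip"]:
  for x in arm.place_of("wrist",n)[:1]:print(n,np.round(x["point"],1),x["conf"],onz("wrist",x["point"],.083))
for x in arm.silhouettes("wrist","shuttle_knob")[:1]:
  r,c=np.nonzero(x["region"]);print("sil",x["conf"],len(r),r.min(),r.max(),c.min(),c.max())
arm.get_image("top")
for n in["shuttle_knob","plate_bore"]:
  for x in arm.place_of("top",n)[:1]:print(n,np.round(x["point"],1),x["conf"],onz("top",x["point"],.083))
print(arm.get_calibration("wrist"))
E
```

```text
3.0 [ 0.7945 -0.0316  0.4053] [[0.487, 0.874, 0.0], [0.874, -0.487, -0.001], [-0.001, 0.001, -1.0]] [0.1 0.1 0.2] 0.001928861144492438
shuttle_knob [173.  200.8] 0.68 [0.754  0.0039 0.083 ]
plate_bore [172.6  74.2] 0.65 [0.6359 0.0705 0.083 ]
bushing [176.8  65.1] 0.84 [0.6244 0.0719 0.083 ]
lever_grip [69.1  9.1] 0.94 [0.6471 0.1817 0.083 ]
sil 0.67 12619 131 204 36 224
shuttle_knob [125.9 257.8] 0.81 [0.7505 0.0082 0.083 ]
plate_bore [163.7 234. ] 0.75 [0.6406 0.0717 0.083 ]
{'intrinsics': array([[289.6643,   0.    , 250.4932],
       [  0.    , 289.6643, 194.5635],
       [  0.    ,   0.    ,   1.    ]]), 'pose': array([[ 0.8745,  0.4625,  0.1464,  0.8354],
       [-0.4851,  0.8342,  0.2624,  0.042 ],
       [-0.0008, -0.3004,  0.9538,  0.3851],
       [ 0.    ,  0.    ,  0.    ,  1.    ]])}
```

```bash
python3 - <<'E'
from h import *
np.set_printoptions(precision=4,suppress=True)
def blob(c,b):
    im=arm.get_image(c)[b[0]:b[1],b[2]:b[3]].max(2);m=(im<40).astype(np.uint8)
    n,l,s,ce=cv2.connectedComponentsWithStats(m)
    i=1+s[1:,4].argmax();p=(ce[i][1]+b[0],ce[i][0]+b[2]);print(c,p,s[i]);return p
p=blob("wrist",(150,200,180,225));q=blob("top",(112,135,248,272))
print(onz("wrist",p,.09),onz("top",q,.09),tri([ray("wrist",p),ray("top",q)]))
s=st();Rm=R.from_rotvec(s['ee_rot']).as_matrix()
print(Rm.T@(np.array([.7545,.005,.25])-s['position']))
E
```

```text
wrist (np.float64(177.2544080604534), np.float64(201.10831234256926)) [ 10  16  23  24 397]
top (np.float64(124.38461538461539), np.float64(260.2051282051282)) [10  9  6  8 39]
[0.7541 0.0028 0.09  ] [0.7532 0.0017 0.09  ] (array([0.7536, 0.0021, 0.0881]), [np.float64(0.0004288080638917787), np.float64(0.0004288080638917932)])
3.5 [ 0.795  -0.0297  0.4048] [[0.485, 0.875, 0.0], [0.875, -0.485, -0.0], [-0.0, 0.0, -1.0]] [ 0.1  0.4 -0.3] 0.0033930927378747334
[ 0.0108 -0.0522  0.1548]
```

```bash
python3 -m inch '0.008 0 0.05 0 0; 0.008 0 0.1 0 0; 0.008 0 0.152 0 0; 0.008 0 0.152 0 0; 0.008 -0.015 0.152 0 0' && python3 -m inch '0 -0.02 0 0 0; 0 -0.04 0 0 0; 0 -0.06 0 0 0; 0 -0.08 0 0 0; 0 -0.095 0 0 0'
```

```text
clock: 4.0
position: [0.7861, -0.0169, 0.2516]
ee_rot: [2.708, 1.592, -0.004]
force: [-0.0, -0.1, -0.0]
width: 0.003
gripper_force: 0.0
clock: 4.5
position: [0.7033, 0.0308, 0.2561]
ee_rot: [2.705, 1.593, 0.006]
force: [3.1, -1.2, -1.4]
width: 0.006
gripper_force: 1.9
```

```bash
python3 -m inch '0 -0.006 0 0 0; 0 -0.012 0 0 0; 0 -0.016 0 0 0; 0 -0.02 0 0 0; 0 -0.02 0 0 0'; python3 -m inch '0 -0.003 0 0 0; 0 -0.006 0 0 0;0 -0.006 0 0 0'
```

```text
clock: 5.0
position: [0.6873, 0.0392, 0.2542]
ee_rot: [2.705, 1.591, 0.008]
force: [10.9, -2.8, 1.9]
width: 0.002
gripper_force: 5.1
clock: 5.3
position: [0.6855, 0.0396, 0.2546]
ee_rot: [2.701, 1.584, 0.019]
force: [28.1, -7.6, -9.1]
width: 0.005
gripper_force: 13.7
```

```bash
python3 -m inch '0 0.02 0 0 0; 0 0.05 0 0 0; 0 0.07 -0.03 0 0; 0 0.07 -0.08 0 0; 0 0.07 -0.13 0 0'; python3 - <<'E'
from h import *
np.set_printoptions(precision=4,suppress=True)
for c in("scene","wrist"): snap(c,c+"2.png")
for c in ("wrist","scene"):
 for n in["shuttle_knob","plate_bore","bushing","lever_grip","lever_hinge"]:
  for x in arm.place_of(c,n)[:1]:print(c,n,np.round(x["point"],1),x["conf"],onz(c,x["point"],.083))
a=cv2.imread("pics/scene2.png")[140:260,170:330];b=cv2.imread("pics/wrist2.png")
cv2.imwrite("pics/c2.png",np.hstack([cv2.resize(a,(400,300),interpolation=2),cv2.resize(b,(400,300))]))
E
```

```text
clock: 5.8
position: [0.741, 0.0085, 0.3823]
ee_rot: [-2.706, -1.592, 0.006]
force: [-0.0, 0.5, 0.1]
width: 0.006
gripper_force: 0.0
wrist shuttle_knob [186.2 159.7] 0.61 [0.664  0.0563 0.083 ]
wrist plate_bore [186.   29.6] 0.8 [0.5485 0.1199 0.083 ]
wrist bushing [191.4  21.5] 0.61 [0.5373 0.1191 0.083 ]
wrist lever_hinge [185.6 159.7] 0.66 [0.6625 0.0566 0.083 ]
scene shuttle_knob [217.7 227.1] 0.61 [0.6601 0.0501 0.083 ]
scene plate_bore [218.7 266.1] 0.64 [0.5482 0.1212 0.083 ]
scene bushing [215.  267.7] 0.46 [0.5336 0.1071 0.083 ]
scene lever_grip [196.7 208.3] 0.57 [ 0.6683 -0.0934  0.083 ]
scene lever_hinge [207.9 275.8] 0.95 [0.4891 0.0878 0.083 ]
```

View pics/c2.png

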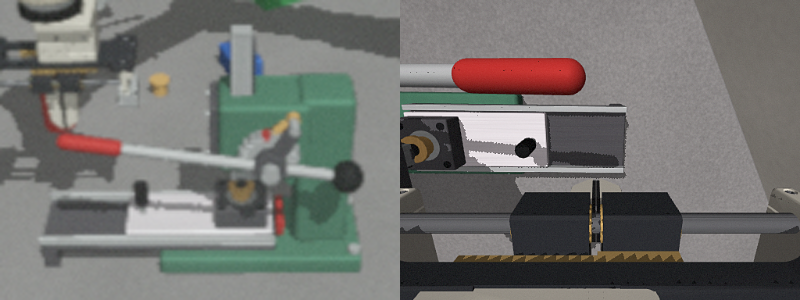

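The shuttle is against its red stop: in the left crop the plate touches the red block at (278,215). The wrist half shows the red sleeve centre near wrist pixel (150,97). Next I'll measure the knob travel and locate the grip.

```bash
python3 - <<'E'
from h import *
np.set_printoptions(precision=4,suppress=True)
s=st()
im=arm.get_image("wrist").astype(int)
sub=im[150:215,140:185].max(2);n,l,q,ce=cv2.connectedComponentsWithStats((sub<40).astype(np.uint8));i=1+q[1:,4].argmax()
k=onz("wrist",(ce[i][1]+150,ce[i][0]+140),.088);print("knob",k,q[i],"travel",np.linalg.norm(k[:2]-[.7541,.0028]))
m=(im[...,0]>110)&(im[...,1]<80)&(im[...,2]<80);m[140:]=0
r,c=np.nonzero(m);pw=(r.mean(),(c.min()+c.max())/2);print(pw,r.min(),r.max(),c.min(),c.max())
W=ray("wrist",pw)
g,e=tri([W,ray("top",(110.4,219.5)),ray("scene",(198,207.5))]);print("3view",g,e)
g,e=tri([W,ray("top",(110.4,219.5))]);print("w+t",g,e)
px=np.radians(151);X=np.array([np.cos(px),np.sin(px)]);Y=np.array([-X[1],X[0]])
for h in((.5589,.2089),(.557,.209)):
  d=g[:2]-h;print("rel hinge",d@X,d@Y,np.arctan2(g[2]-.2,-d@X))
E
```

```text
6.4 [0.741  0.0093 0.3817] [[0.485, 0.875, -0.002], [0.875, -0.485, -0.0], [-0.001, -0.001, -1.0]] [ 0.9 -0.3 -0.4] 0.005541757388858788
knob [0.6639 0.0535 0.088 ] [  7  27  28  26 520] travel 0.10347194095109614
(np.float64(87.93202614379085), np.float64(146.0)) 66 111 54 238
3view [0.7445 0.1073 0.2347] [np.float64(0.0018257397856941758), np.float64(0.0019297997617852651), np.float64(0.0033126708661670046)]
w+t [0.7463 0.1068 0.2346] [np.float64(0.0007440159925951612), np.float64(0.0007440159925951599)]
rel hinge -0.21337272696535217 -0.0015106190525514124 0.16077742815966461
rel hinge -0.21508298537094156 -0.0023442953603054623 0.15952064918160178
```

```bash
python3 -m inch '0 0 -0.05 -0.15 0.06; 0.02 -0.01 -0.09 -0.3 0.06; 0.05 -0.025 -0.09 -0.45 0.06; 0.0876 -0.0436 -0.09 -0.6 0.06; 0.0876 -0.0436 -0.09 -0.75 0.06' >/dev/null; python3 -m inch '0 0 0 -0.15 0.06; 0 0 0 -0.3 0.06; 0 0 0 -0.45 0.06; 0 0 0 -0.6 0.06; 0 0 0 -0.75 0.06'>/dev/null;  python3 -m inch '0 0 0 -0.07 0.06; 0 0 0 -0.07 0.06; 0 0 0 -0.07 0.06'; python3 - <<'E'
from h import *
np.set_printoptions(precision=4,suppress=True)
s=st();Rm=R.from_rotvec(s['ee_rot']).as_matrix();print(np.degrees(np.arctan2(Rm[1,1],Rm[0,1])),s["joints"])
im=arm.get_image("wrist").astype(int)
m=(im[...,0]>110)&(im[...,1]<80)&(im[...,2]<80)
r,c=np.nonzero(m);print(r.min(),r.max(),c.min(),c.max(),r.mean(),c.mean())
for x in arm.place_of("wrist","lever_grip")[:1]:print(x["point"],x["conf"],onz("wrist",x["point"],.234))
print(Rm.T@(np.array([.7453,.107,.234+.159])-s["position"]))
snap("wrist","w3.png")
E
```

```text
clock: 7.75
position: [0.7455, 0.107, 0.4725]
ee_rot: [-0.791, -3.04, 0.0]
force: [-0.4, 1.0, 0.4]
width: 0.65
gripper_force: 0.0
7.75 [0.7455 0.107  0.4725] [[-0.873, 0.488, -0.0], [0.488, 0.873, 0.0], [0.0, -0.0, -1.0]] [-0.4  1.   0.4] 0.6495798700301618
60.82019545093906 [ 0.0555  0.6883 -0.5678  1.0446  0.3494  1.4958  0.6318]
165 249 239 261 184.75411764705882 249.49764705882353
[204.5, 249.1] 0.93 [0.7418 0.1088 0.234 ]
[ 0.0001 -0.0001  0.0795]
```

View pics/w3.png

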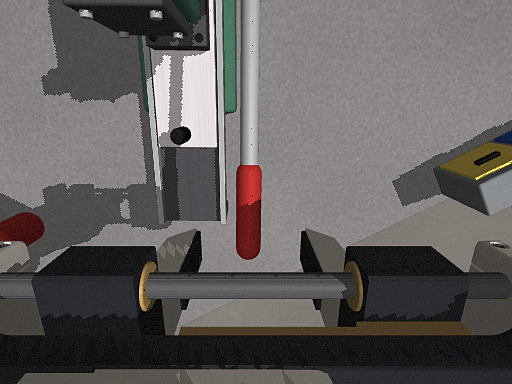

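```bash
python3 -m inch '0.001 0 0.04 0 0.06; 0.001 0 0.079 0 0.06; 0.001 0 0.079 0 0.06; 0.001 0 0.079 0 0.01; 0.001 0 0.079 0 0.01' 20; python3 -m inch '0 0 0 0 0.01; 0 0 0 0 0.01; 0 0 0 0 0.01'
```

```text
clock: 8.4
position: [0.7451, 0.1079, 0.3965]
ee_rot: [0.788, 3.038, 0.003]
force: [0.3, -0.1, 0.4]
width: 0.525
gripper_force: 0.0
clock: 8.7
position: [0.7447, 0.1077, 0.3947]
ee_rot: [0.788, 3.04, 0.001]
force: [-0.3, -0.5, -1.1]
width: 0.267
gripper_force: 0.0
```

```bash
python3 -m inch '0 0 0 0 0.01; 0 0 0 0 0.01; 0.0012 0 -0.008 0 0.01;0.0035 0 -0.018 0 0.01;0.0066 0 -0.028 0 0.01' 20; python3 -m inch '0.004 0 -0.015 0 0.01; 0.0115 0 -0.0293 0 0.01; 0.019 0 -0.043 0 0.01; 0.0273 0 -0.0565 0 0.01; 0.034 0 -0.066 0 0.01';python3 -m inch '0.0047 0 -0.006 0 0.01; 0.0087 0 -0.0104 0 0.01; 0.0087 0 -0.0104 0 0.01'
```

```text
clock: 9.2
position: [0.7385, 0.1095, 0.4221]
ee_rot: [-0.789, -3.04, 0.004]
force: [-4.2, -6.1, -1.4]
width: 0.212
gripper_force: 20.0
clock: 9.7
position: [0.7084, 0.1265, 0.4892]
ee_rot: [0.789, 3.041, -0.003]
force: [-2.7, -4.3, -2.4]
width: 0.214
gripper_force: 20.0
clock: 10.0
position: [0.7007, 0.1308, 0.4999]
ee_rot: [0.789, 3.04, -0.003]
force: [-3.3, -5.7, 0.7]
width: 0.211
gripper_force: 20.0
```

```bash
python3 -m inch '-0.013 -0.002 0.0165 0 0.01; -0.0233 -0.002 0.0323 0 0.01; -0.0321 -0.002 0.049 0 0.01; -0.0398 -0.002 0.0675 0 0.01; -0.0456 -0.002 0.0865 0 0.01';python3 -m inch '-0.005 0 0.0268 0 0.01; -0.0065 0 0.0541 0 0.01; -0.0045 0 0.0812 0 0.01; 0.0011 0 0.108 0 0.01; 0.01 0 0.1337 0 0.01'; python3 -m inch '0 0 0 0 0.01';  python3 - <<'E'
from h import *
snap("scene","s4.png");cv2.imwrite("pics/c4.png",cv2.resize(cv2.imread("pics/s4.png")[130:260,170:330],(738,600),interpolation=2))
E
```

```text
clock: 10.5
position: [0.7413, 0.1072, 0.4102]
ee_rot: [0.788, 3.04, 0.001]
force: [-0.6, -2.1, 3.7]
width: 0.211
gripper_force: 20.0
clock: 11.0
position: [0.7324, 0.1121, 0.2765]
ee_rot: [0.789, 3.039, 0.002]
force: [2.1, -1.7, 7.4]
width: 0.208
gripper_force: 20.0
clock: 11.1
position: [0.7316, 0.1128, 0.2736]
ee_rot: [-0.786, -3.041, -0.001]
force: [6.5, -0.7, 0.5]
width: 0.21
gripper_force: 20.0
```

View pics/c4.png

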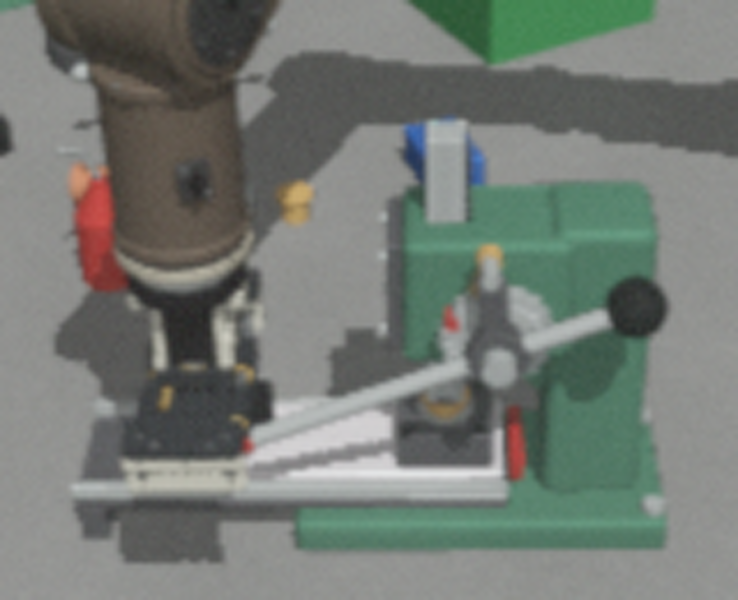

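The scene crop shows the lever at about −0.4 rad with the ram lowered, so the pawl is catching. I'll swing back up, then start the second stroke.

```bash
python3 -m inch '-0.0089 0 -0.0257 0 0.01; -0.0145 0 -0.0525 0 0.01; -0.0165 0 -0.0796 0 0.01; -0.015 0 -0.1069 0 0.01; -0.01 0 -0.1337 0 0.01'; python3 -m inch '0.0058 0 -0.019 0 0.01; 0.0135 0 -0.0375 0 0.01; 0.0223 0 -0.0542 0 0.01; 0.0326 0 -0.07 0 0.01; 0.0456 0 -0.0865 0 0.01'; python3 -m inch '0 0 0 0 0.01';python3 -m inch '-0.013 0 0.0165 0 0.01; -0.0233 0 0.0323 0 0.01; -0.0321 0 0.049 0 0.01';python3 -c "from h import *;st()"
```

```text
clock: 11.65
position: [0.7405, 0.1079, 0.4104]
ee_rot: [-0.786, -3.039, -0.0]
force: [-1.8, 0.7, -2.6]
width: 0.208
gripper_force: 20.0
clock: 12.15
position: [0.6998, 0.1308, 0.4988]
ee_rot: [-0.787, -3.041, -0.001]
force: [0.0, 4.1, -4.8]
width: 0.21
gripper_force: 20.0
clock: 12.25
position: [0.6981, 0.1318, 0.5012]
ee_rot: [-0.784, -3.042, -0.001]
force: [-2.5, 3.1, -0.2]
width: 0.21
gripper_force: 20.0
clock: 12.55
position: [0.7286, 0.1143, 0.4497]
ee_rot: [0.787, 3.04, 0.001]
force: [-2.5, 2.0, 6.6]
width: 0.207
gripper_force: 20.0
12.55 [0.7286 0.1143 0.4497] [[-0.874, 0.485, 0.001], [0.485, 0.874, 0.001], [-0.001, 0.001, -1.0]] [-2.5  2.   6.6] 0.20741217216932803
```

```bash
python3 -m inch '-0.0018 0 0.0038 0 0.01;-0.0034 0 0.0077 0 0.01; -0.005 0 0.0116 0 0.01; -0.0065 0 0.0155 0 0.01'; python3 -m inch '-0.0014 0 0.0039 0 0.01; -0.0028 0 0.0079 0 0.01; -0.004 0 0.0119 0 0.01; -0.0053 0 0.0159 0 0.01'
```

```text
clock: 12.95
position: [0.7344, 0.111, 0.4345]
ee_rot: [0.788, 3.04, 0.001]
force: [-1.3, 1.5, 8.2]
width: 0.213
gripper_force: 20.0
clock: 13.35
position: [0.7391, 0.1083, 0.4186]
ee_rot: [0.788, 3.04, 0.001]
force: [-1.6, 0.7, 6.7]
width: 0.211
gripper_force: 20.0
```

```bash
python3 -m inch '-0.001 0 0.004 0 0.01; -0.0021 0 0.0081 0 0.01; -0.0021 0 0.0081 0 0.01'
```

```text
clock: 13.65
position: [0.7412, 0.1071, 0.41]
ee_rot: [0.788, 3.039, 0.001]
force: [0.7, 1.2, 4.8]
width: 0.21
gripper_force: 20.0
```

```bash
python3 -m inch '-0.001 0 0.004 0 0.01; -0.0019 0 0.0082 0 0.01'
```

```text
clock: 13.85
position: [0.7428, 0.1063, 0.4025]
ee_rot: [0.788, 3.039, 0.001]
force: [-0.2, 0.4, 8.3]
width: 0.209
gripper_force: 20.0
```

```bash
ok(){ tee o.txt | grep -E 'position|force: \['; awk -F'[],[]' '/^force/{exit !($4<9.5)}' o.txt; }
python3 -m inch '-0.0008 0 0.0042 0 0.01; -0.0015 0 0.0083 0 0.01' | ok &&
python3 -m inch '-0.0006 0 0.0042 0 0.01; -0.0012 0 0.0083 0 0.01' | ok &&
python3 -m inch '-0.0004 0 0.0042 0 0.01; -0.0008 0 0.0084 0 0.01' | ok &&
python3 -m inch '-0.0003 0 0.0042 0 0.01; -0.0005 0 0.0084 0 0.01' | ok
```

```text
position: [0.7442, 0.1054, 0.3941]
force: [-0.2, 0.2, 7.9]
position: [0.7453, 0.1048, 0.3859]
force: [1.0, -0.4, 7.0]
position: [0.7461, 0.1043, 0.3778]
force: [-0.2, -0.7, 10.0]
```

```bash
python3 -m inch '-0.0003 0 0.003 0 0.01; -0.0003 0 0.003 0 0.01';python3 -m inch '0 0 0 0 0.01'
```

```text
clock: 14.65
position: [0.7464, 0.1041, 0.3746]
ee_rot: [0.789, 3.038, 0.001]
force: [0.8, 0.0, 8.9]
width: 0.214
gripper_force: 20.0
clock: 14.75
position: [0.7464, 0.1041, 0.3748]
ee_rot: [0.789, 3.038, 0.001]
force: [0.3, 0.0, 9.1]
width: 0.21
gripper_force: 20.0
```

```bash
python3 -m inch '-0.0001 0 0.002 0 0.01; -0.0002 0 0.003 0 0.01; -0.0002 0 0.003 0 0.01'
```

```text
clock: 15.05
position: [0.7465, 0.1041, 0.3721]
ee_rot: [0.789, 3.038, 0.001]
force: [-1.2, -0.9, 10.6]
width: 0.212
gripper_force: 20.0
```

```bash
python3 -m inch '-0.0001 0 0.002 0 0.01; -0.0001 0 0.002 0 0.01'
```

```text
clock: 15.25
position: [0.7466, 0.104, 0.3702]
ee_rot: [0.789, 3.038, 0.001]
force: [-0.9, -0.5, 10.8]
width: 0.209
gripper_force: 20.0
```

```bash
python3 -m inch '0 0 0.002 0 0.01; 0 0 0.002 0 0.01'
```

```text
clock: 15.45
position: [0.7467, 0.1039, 0.3684]
ee_rot: [0.789, 3.037, 0.001]
force: [-0.2, -1.0, 10.3]
width: 0.206
gripper_force: 20.0
```

```bash
python3 -m inch '0 0 0.0015 0 0.01; 0 0 0.0015 0 0.01; 0 0 0.0015 0 0.01'; python3 -c "
from h import *
for i in range(4): arm.get_image('scene');print(np.round(arm.observe()['force'],1),np.round(arm.observe()['position'],4))"
```

```text
clock: 15.75
position: [0.7467, 0.1039, 0.367]
ee_rot: [0.789, 3.037, 0.001]
force: [-0.6, -1.1, 11.1]
width: 0.208
gripper_force: 20.0
[-0.1 -0.5 11.1] [0.7467 0.1039 0.367 ]
[-0.4 -1.3 11.6] [0.7467 0.1038 0.367 ]
[-0.4 -1.  10.5] [0.7467 0.1039 0.367 ]
[-0.3 -1.1 11.9] [0.7467 0.1039 0.367 ]
```

```bash
python3 - <<'E'
from h import *
snap("scene","s5.png");a=cv2.imread("pics/s5.png")
cv2.imwrite("pics/c5.png",cv2.resize(a[185:250,200:310],(800,473),interpolation=2))
E
```

```text
(no output)
```

View pics/c5.png

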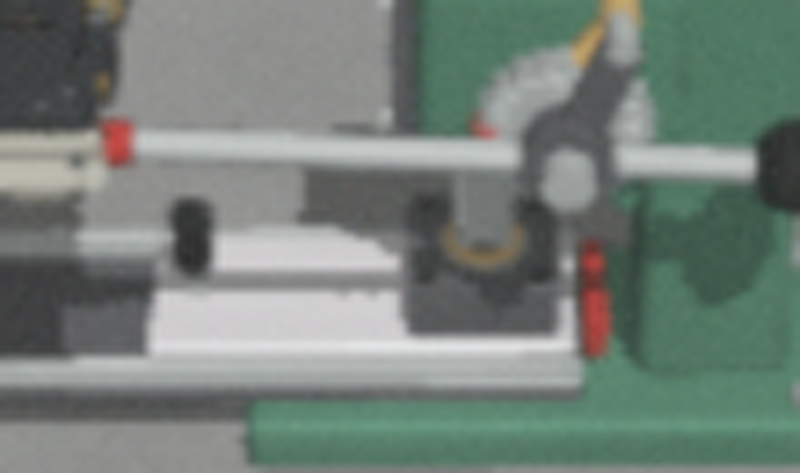

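The ram is on the bushing head at (482,240), which looks nearly flush with the plate, and the lever is about level. I'll continue in small steps towards a firm squeeze.

```bash
python3 -m inch '0 0 0 0 0.01; 0 0 0.0015 0 0.01; 0 0 0.0015 0 0.01' 35; python3 -c "
from h import *
for i in range(4): arm.get_image('scene');print(np.round(arm.observe()['force'],1),np.round(arm.observe()['position'],4))"
```

```text
clock: 16.3
position: [0.7467, 0.1039, 0.3657]
ee_rot: [0.789, 3.037, 0.001]
force: [-0.5, -2.4, 13.4]
width: 0.208
gripper_force: 35.0
[ 0.9 -1.6 11.9] [0.7467 0.1038 0.3657]
[-0.9 -1.4 11.5] [0.7468 0.1038 0.3657]
[-0.8 -2.  12. ] [0.7468 0.1038 0.3657]
[-0.3 -1.2 11.9] [0.7468 0.1038 0.3656]
```

```bash
python3 -m inch '0 0 0.0015 0 0.01; 0 0 0.0015 0 0.01'; python3 -c "
from h import *
for i in range(4): arm.get_image('scene');print(np.round(arm.observe()['force'],1),np.round(arm.observe()['position'],4))"
```

```text
clock: 16.7
position: [0.7468, 0.1038, 0.3643]
ee_rot: [0.789, 3.037, 0.001]
force: [-0.6, -1.7, 12.7]
width: 0.207
gripper_force: 35.0
[-1.  -2.6 12.4] [0.7468 0.1038 0.3643]
[-1.3 -2.1 12.8] [0.7468 0.1038 0.3643]
[-0.9 -1.4 12.4] [0.7468 0.1038 0.3643]
[-0.8 -1.9 13.3] [0.7468 0.1038 0.3643]
```

```bash
python3 -m inch '0 0 0.0015 0 0.01; 0 0 0.0025 0 0.01; 0 0 0.0025 0 0.01'; python3 -c "
from h import *
for i in range(4): arm.get_image('scene');print(np.round(arm.observe()['force'],1),np.round(arm.observe()['position'],4))"
```

```text
clock: 17.2
position: [0.7468, 0.1038, 0.362]
ee_rot: [0.789, 3.036, 0.002]
force: [-0.0, -0.8, 13.2]
width: 0.211
gripper_force: 35.0
[ 0.2 -1.6 13.3] [0.7468 0.1038 0.3619]
[-0.6 -2.1 13.8] [0.7468 0.1038 0.362 ]
[-0.6 -1.3 13.7] [0.7468 0.1038 0.3619]
[-1.1 -2.  14.6] [0.7468 0.1038 0.3619]
```

```bash
python3 -m inch '0 0 0.0015 0 0.01; 0 0 0.003 0 0.01; 0 0 0.003 0 0.01'; python3 - <<'E'
from h import *
f=[];
for i in range(4): arm.get_image('top');s=arm.observe();f.append(s["force"])
print(np.mean(f,0),s["position"])
for c in("scene","top"):
  arm.get_image(c)
  for n in("bushing","plate_bore","ram","lever_grip"):
    for x in arm.place_of(c,n)[:1]:print(c,n,np.round(x["point"],1),x["conf"])
E
```

```text
clock: 17.7
position: [0.7469, 0.1038, 0.359]
ee_rot: [0.789, 3.036, 0.002]
force: [0.0, -1.8, 14.6]
width: 0.204
gripper_force: 35.0
[-0.26723968 -1.35150747 13.73270225] [0.74687927 0.10377669 0.35900204]
scene bushing [214.1 263.7] 0.61
scene plate_bore [217.8 265.5] 0.83
scene ram [209.9 276.3] 0.61
scene lever_grip [208.5 208.8] 0.95
top plate_bore [195. 216.] 0.95
```

```bash
python3 - <<'E'
from h import *
snap("scene","s6.png")
for f in("s5","s6"):
  a=cv2.imread(f"pics/{f}.png").astype(float).min(2)
  out=[]
  for c in (222,232,242,252,262):
    col=a[198:214,c-2:c+3].mean(1);w=np.clip(col-np.median(col)-25,0,None);out.append(round(198+(w*np.arange(16)).sum()/w.sum(),2))
  print(f,out)
a=cv2.imread("pics/s6.png");b=cv2.imread("pics/s5.png")
cv2.imwrite("pics/c6.png",np.vstack([cv2.resize(x[190:245,190:300],(600,300),interpolation=2) for x in(b,a)]))
E
```

```text
s5 [np.float64(204.07), np.float64(204.36), np.float64(204.86), np.float64(205.14), np.float64(205.51)]
s6 [np.float64(205.56), np.float64(205.79), np.float64(205.87), np.float64(205.98), np.float64(206.09)]
```

View pics/c6.png

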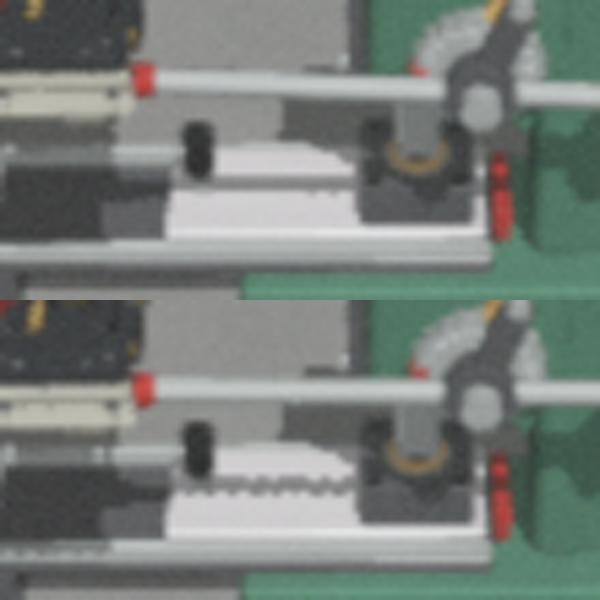

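The lever follows the hand and doesn't slip. The higher pinch may add pivot friction to the felt force, so I'll ease the grip and keep creeping.

```bash
cat > f.py <<'E'
from h import *
f=[]
for i in range(3): arm.get_image('top');s=arm.observe();f.append(s["force"])
print(np.round(np.mean(f,0),1),np.round(s["position"],4),np.round(s["ft_torque"],2))
E
python3 -m inch '0 0 0 0 0.01; 0 0 0 0 0.01' 12 >/dev/null; python3 f.py; python3 -m inch '0 0 0.001 0 0.01; 0 0 0.002 0 0.01' >/dev/null; python3 f.py
```

```text
[-0.7 -1.7 13.6] [0.7469 0.1037 0.359 ] [-0.28 -0.03 -0.06]
[-0.8 -1.5 13.2] [0.7469 0.1037 0.357 ] [-0.23  0.01  0.03]
```

```bash
python3 -m inch '0 0 0.001 0 0.01; 0 0 0.002 0 0.01' >/dev/null; python3 f.py
```

```text
[-1.  -2.6 14.4] [0.7469 0.1037 0.355 ] [-0.25  0.02 -0.09]
```

```bash
python3 - <<'E'
from h import *
def acc(n=6):
    return np.mean([arm.get_image("scene").astype(float) for _ in range(n)],0)[:,:,::-1]
a=acc();np.save("a7.npy",a);cv2.imwrite("pics/s7.png",a)
base=cv2.imread("pics/s4.png").astype(np.float32).mean(2)
def shift(p,q,b):
    p,q=[x[b[0]:b[1],b[2]:b[3]].astype(np.float32) for x in(p,q)]
    return np.round(cv2.phaseCorrelate(p,q,cv2.createHanningWindow(p.shape[::-1],cv2.CV_32F))[0],2)
ims={f:cv2.imread(f"pics/{f}.png").astype(np.float32).mean(2) for f in("s4","s5","s6","s7")}
for f in("s4","s5","s6","s7"):
    col=ims[f][145:185,264:270].mean(1);print(f,"ramtop rows",np.round(col[4:30]).astype(int))
    e=ims[f]; print(" static ref",shift(ims["s7"],e,(225,255,240,320)))
E
```

```text
s4 ramtop rows [ 87  86  87  87  86  87 103 154 170 172 174 177 163 157 157 157 157 157
 156 156 157 157 156 157 157 158]
 static ref [0.01 0.01]
s5 ramtop rows [ 86  87  88  87  94 134 135 127 120 141 166 171 174 183 165 157 156 157
 156 156 156 156 156 156 156 156]
 static ref [-0.1   0.13]
s6 ramtop rows [ 87  86  88  87  94 134 136 126 120 142 166 171 175 183 166 157 156 157
 156 156 156 156 157 157 156 156]
 static ref [-0.04  0.13]
s7 ramtop rows [ 86  87  87  87  94 131 135 126 121 141 166 171 174 183 166 158 157 156
 157 156 156 156 157 156 156 156]
 static ref [ 0. -0.][ WARN:0@6.956] global loadsave.cpp:1063 imwrite_ Unsupported depth image for selected encoder is fallbacked to CV_8U.
```

The ram edge is identical in all three frames (s5 to s7), so the bushing is solid and what gives is spring in the lever. One last small nudge, still inside 12–16 N, then I lift.

```bash
python3 -m inch '0 0 0.0015 0 0.01; 0 0 0.0015 0 0.01' >/dev/null; python3 f.py; python3 -m inch '0.0002 0 -0.012 0 0.01; 0.0015 0 -0.03 0 0.01; 0.0065 0 -0.057 0 0.01; 0.0123 0 -0.0765 0 0.01; 0.02 0 -0.095 0 0.01' 20;python3 -m inch '0.0088 0 -0.0167 0 0.01; 0.0191 0 -0.0326 0 0.01; 0.0321 0 -0.049 0 0.01; 0.0321 0 -0.049 0 0.01'
```

```text
[-0.  -1.5 13.6] [0.7469 0.1038 0.3535] [-0.28  0.04 -0.02]
clock: 20.65
position: [0.7289, 0.1142, 0.4466]
ee_rot: [0.788, 3.04, 0.001]
force: [3.4, 2.7, -1.0]
width: 0.21
gripper_force: 20.0
clock: 21.05
position: [0.6988, 0.1313, 0.4977]
ee_rot: [0.785, 3.041, 0.001]
force: [1.2, 2.5, 1.9]
width: 0.212
gripper_force: 20.0
```

The squeeze reached about 14 N but rose more slowly than described. The wheel has stopped, so a second squeeze one notch higher with a firmer pinch is cheap confirmation.

```bash
ok(){ tee o.txt | grep -E 'position|force: \['; awk -F'[],[]' '/^force/{exit !($4<8.5)}' o.txt; }
python3 -m inch '0 0 0 0 0.01; -0.0068 0 0.0082 0 0.01; -0.013 0 0.0165 0 0.01; -0.0184 0 0.0243 0 0.01; -0.0233 0 0.0323 0 0.01' 40 |ok &&
python3 -m inch '-0.0041 0 0.0073 0 0.01; -0.0079 0 0.0148 0 0.01' |ok &&
python3 -m inch '-0.002 0 0.0038 0 0.01; -0.002 0 0.0038 0 0.01' |ok &&
python3 -m inch '-0.002 0 0.0038 0 0.01; -0.002 0 0.0038 0 0.01' |ok &&
python3 -m inch '-0.0018 0 0.0039 0 0.01; -0.0018 0 0.0039 0 0.01' |ok &&
python3 -m inch '-0.0016 0 0.0039 0 0.01; -0.0016 0 0.0039 0 0.01' |ok &&
python3 -m inch '-0.0014 0 0.0039 0 0.01; -0.0014 0 0.0039 0 0.01' |ok
```

```text
position: [0.7217, 0.1182, 0.4617]
force: [2.1, 4.0, 5.0]
position: [0.7285, 0.1144, 0.447]
force: [1.0, 3.6, 8.5]
```

```bash
python3 -m inch '-0.0009 0 0.002 0 0.01; -0.0009 0 0.002 0 0.01' >/dev/null; python3 f.py;
```

```text
[2.4 3.4 6.5] [0.7292 0.114  0.4453] [ 1.01 -0.37 -0.14]
```

```bash
python3 -m inch '-0.0009 0 0.002 0 0.01; -0.0009 0 0.002 0 0.01' >/dev/null; python3 f.py;
```

```text
[1.6 3.4 7.2] [0.7299 0.1136 0.4435] [ 0.99 -0.29 -0.09]
```

```bash
python3 -m inch '-0.0009 0 0.002 0 0.01; -0.0018 0 0.004 0 0.01' >/dev/null; python3 f.py;
```

```text
[0.9 2.5 9. ] [0.7314 0.1128 0.4398] [ 0.9  -0.03 -0.12]
```

```bash
python3 -m inch '-0.0009 0 0.002 0 0.01; -0.0017 0 0.004 0 0.01' >/dev/null; python3 f.py;
```

```text
[-0.2  2.6 10.7] [0.7327 0.112  0.4361] [ 0.89  0.2  -0.04]
```

```bash
python3 -m inch '-0.0008 0 0.002 0 0.01; -0.0016 0 0.004 0 0.01' >/dev/null; python3 f.py;
```

```text
[-1.3  2.2 12.2] [0.7341 0.1112 0.4323] [ 0.78  0.3  -0.1 ]
```

```bash
python3 -m inch '-0.0008 0 0.002 0 0.01; -0.0016 0 0.004 0 0.01' >/dev/null; python3 f.py;
```

```text
[-2.1  1.8 12.6] [0.7354 0.1105 0.4284] [ 0.73  0.5  -0.1 ]
```

```bash
python3 - <<'E'
from h import *
a=np.mean([arm.get_image("scene").astype(float) for _ in range(6)],0)[:,:,::-1];cv2.imwrite("pics/s8.png",a.astype(np.uint8))
for f in("s5","s6","s7","s8"):
    e=cv2.imread(f"pics/{f}.png").astype(float).mean(2)
    print(f,np.round(e[149:161,264:270].mean(1),0).astype(int))
b=cv2.imread("pics/s7.png")
cv2.imwrite("pics/c8.png",np.hstack([cv2.resize(x[190:235,245:295],(400,360),interpolation=2) for x in(b,a.astype(np.uint8))]))
E
```

```text
s5 [ 86  87  88  87  94 134 135 127 121 141 166 171]
s6 [ 87  86  88  87  94 134 136 126 120 142 166 171]
s7 [ 86  87  87  87  94 131 135 126 121 141 166 171]
s8 [ 86  86  91 122 139 142 136 125 120 140 165 171]
```

View pics/c8.png

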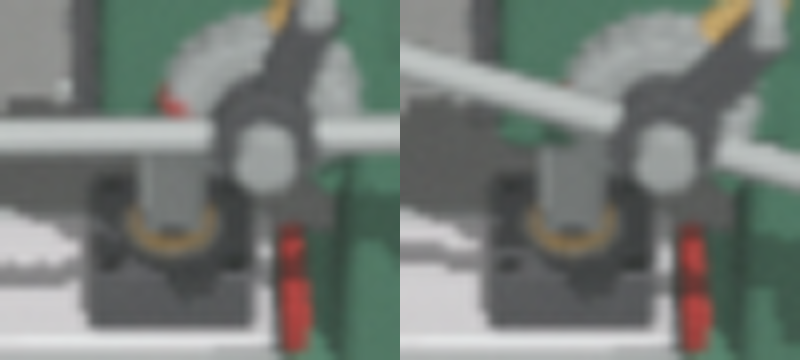

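```bash
python3 - <<'E'
from h import *
for f in("scene2","s4","s5","s6","s7","s8"):
    e=cv2.imread(f"pics/{f}.png").astype(float);s=e[208:228,256:278];w=np.clip(s[...,2]-s[...,0]-12,0,None)
    print(f,"brass row",round(208+(w.sum(1)*np.arange(20)).sum()/w.sum(),2),round(w.sum()),np.round(w.sum(1)).astype(int))
for f in("scene2","s4","s5","s7","s8"):
    e=cv2.imread(f"pics/{f}.png").astype(float);print(f,[tuple(e[r,264:270].mean(0).astype(int)) for r in range(136,162,2)])
# image scale: px per mm vertical at ram
c=arm.get_calibration("scene");K=np.array(c["intrinsics"]);T=np.linalg.inv(np.array(c["pose"]))
for z in(.08,.09,.10,.31,.34):
    p=T@[.5455,.121,z,1];print(z,K[1,1]*-p[1]/-p[2]+K[1,2],K[0,0]*p[0]/-p[2]+K[0,2])
E
```

```text
scene2 brass row 216.08 1998 [  0   0   0   0  67 176 227 336 334 303 283 211  61   0   0   0   0   0
   0   0]
s4 brass row 217.91 777 [  0   0   0   0   0   0  17  29  46 144 278 208  55   0   0   0   0   0
   0   0]
s5 brass row 219.04 509 [  0   0   0   0   0   0   0   0  27  45  45 174 198  20   0   0   0   0
   0   0]
s6 brass row 219.14 548 [  0   0   0   0   0   0   0   0  26  45  46 171 229  31   0   0   0   0
   0   0]
s7 brass row 219.14 546 [  0   0   0   0   0   0   0   0  23  45  47 178 223  30   0   0   0   0
   0   0]
s8 brass row 219.14 535 [  0   0   0   0   0   0   0   0  23  45  47 171 218  31   0   0   0   0
   0   0]
scene2 [(np.int64(87), np.int64(108), np.int64(83)), (np.int64(123), np.int64(131), np.int64(123)), (np.int64(100), np.int64(103), np.int64(101)), (np.int64(84), np.int64(87), np.int64(85)), (np.int64(83), np.int64(86), np.int64(84)), (np.int64(85), np.int64(88), np.int64(86)), (np.int64(83), np.int64(86), np.int64(84)), (np.int64(157), np.int64(159), np.int64(155)), (np.int64(170), np.int64(172), np.int64(167)), (np.int64(150), np.int64(151), np.in
[... 2050 characters left out ...]
120), np.int64(123), np.int64(121)), (np.int64(84), np.int64(87), np.int64(85)), (np.int64(83), np.int64(86), np.int64(84)), (np.int64(85), np.int64(87), np.int64(85)), (np.int64(84), np.int64(86), np.int64(85)), (np.int64(84), np.int64(86), np.int64(85)), (np.int64(120), np.int64(122), np.int64(121)), (np.int64(142), np.int64(143), np.int64(141)), (np.int64(163), np.int64(119), np.int64(93)), (np.int64(169), np.int64(137), np.int64(114)), (np.int64(171), np.int64(172), np.int64(167))]
0.08 219.0825886642651 266.76568173241736
0.09 216.80476435221792 266.7727680174863
0.1 214.50503111552135 266.77992246096636
0.31 160.52698638652163 266.94784753332306
0.34 151.809683716741 266.97496696102604
```

Brass ring rows are unchanged from s6 through s8, across a whole new stroke, so the head is solid on the plate. I'll bring the squeeze to about 14 N, then lift.

```bash
python3 -m inch '-0.0007 0 0.002 0 0.01; -0.0015 0 0.004 0 0.01' >/dev/null; python3 f.py;
```

```text
[-2.6  2.2 13.4] [0.7367 0.1097 0.4245] [ 0.71  0.52 -0.1 ]
```

```bash
python3 -m inch '-0.0007 0 0.002 0 0.01; -0.0007 0 0.002 0 0.01' >/dev/null; python3 f.py;
```

```text
[-2.9  1.9 13.6] [0.7373 0.1094 0.4226] [ 0.77  0.62 -0.05]
```

```bash
python3 - <<'E'
from h import *
a=np.mean([arm.get_image("scene").astype(float) for _ in range(6)],0)[:,:,::-1];cv2.imwrite("pics/s9.png",a.astype(np.uint8))
for f in("s5","s6","s7","s8","s9"):
    e=cv2.imread(f"pics/{f}.png").astype(float);s=e[208:228,256:278];w=np.clip(s[...,2]-s[...,0]-12,0,None)
    print(f,np.round(w.sum(1)[8:15]).astype(int), "lever rows",[round(float((np.arange(185,215)*np.clip(e[185:215,c-1:c+2].min(2).mean(1)-125,0,None)).sum()/np.clip(e[185:215,c-1:c+2].min(2).mean(1)-125,0,None).sum()),2) for c in(225,235,245,255)])
for z in(.085,.086,.087):
    c=arm.get_calibration("scene");K=np.array(c["intrinsics"]);T=np.linalg.inv(np.array(c["pose"]))
    o=np.array([.5455,.121]);P=[T@[*(o+.0175*np.array([np.cos(t),np.sin(t)])),z,1] for t in np.linspace(0,6.28,60)]
    print(z,max(K[1,1]*-p[1]/-p[2]+K[1,2] for p in P))
E
```

```text
s5 [ 27  45  45 174 198  20   0] lever rows [198.97, 200.79, 198.09, 205.38]
s6 [ 26  45  46 171 229  31   0] lever rows [199.46, 201.2, 198.51, 206.05]
s7 [ 23  45  47 178 223  30   0] lever rows [199.29, 201.11, 198.6, 206.35]
s8 [ 23  45  47 171 218  31   0] lever rows [196.23, 198.62, 194.13, 199.71]
s9 [ 23  46  42 177 220  29   0] lever rows [196.52, 198.78, 194.4, 200.35]
0.085 221.324323833588
0.086 221.0953581462267
0.087 220.86617099732732
```

```bash
python3 -m inch '-0.0006 0 0.002 0 0.01; -0.0013 0 0.004 0 0.01; -0.0013 0 0.004 0 0.01' >/dev/null; python3 f.py;
```

```text
[-2.2  1.5 14.2] [0.7384 0.1087 0.4187] [ 0.68  0.58 -0.08]
```

```bash
python3 -m inch '0.0035 0 -0.011 0 0.01; 0.0079 0 -0.0221 0 0.01; 0.0171 0 -0.041 0 0.01; 0.028 0 -0.0589 0 0.01; 0.0435 0 -0.0788 0 0.01' 20; python3 -m inch '0 0 0 0 0.01; 0 0 0 0 0.05; 0 0 0 0 0.05; 0 0 0 0 0.05; 0 0 0 0 0.05'; python3 -m inch '0 0 -0.03 0 0.05; 0 0 -0.07 0 0.05; 0 0 -0.11 0 0.05; 0 0 -0.11 0 0.05'; python3 - <<'E'
from h import *
np.set_printoptions(precision=4,suppress=True)
snap("scene","s10.png");snap("wrist","w10.png")
for n in("lever_grip","shuttle_knob","bushing"):
    for x in arm.place_of("scene",n)[:1]:
        o,d=ray("scene",x["point"])
        Y=np.array([-.4848,-.8746,0]);p=o+d*((np.array([.7453,.107,0])-o)@Y)/(d@Y);print(n,np.round(x["point"],1),x["conf"],p, np.arcsin(min(1,(p[2]-.2)/.21)))
a=cv2.imread("pics/s10.png")[130:260,170:330];b=cv2.imread("pics/w10.png")
cv2.imwrite("pics/c10.png",np.hstack([cv2.resize(a,(400,325),interpolation=2),cv2.resize(b,(400,325))]))
E
```

```text
clock: 26.1
position: [0.7009, 0.1302, 0.4952]
ee_rot: [-0.788, -3.04, -0.001]
force: [4.2, 7.9, -3.4]
width: 0.214
gripper_force: 20.0
clock: 26.6
position: [0.7006, 0.1291, 0.4956]
ee_rot: [-0.789, -3.04, 0.002]
force: [0.4, -0.8, -0.1]
width: 0.511
gripper_force: 0.0
clock: 27.0
position: [0.6998, 0.1299, 0.6126]
ee_rot: [0.787, 3.034, 0.008]
force: [0.1, 0.7, 1.0]
width: 0.548
gripper_force: 0.0
lever_grip [169.9 223.6] 0.78 [0.6944 0.1352 0.3323] 0.6813546231258447
shuttle_knob [216.7 225.3] 0.91 [0.6998 0.1322 0.163 ] -0.17692080729178766
bushing [214.9 266.8] 0.35 [0.5887 0.1938 0.168 ] -0.15301043727017505
```

View pics/c10.png

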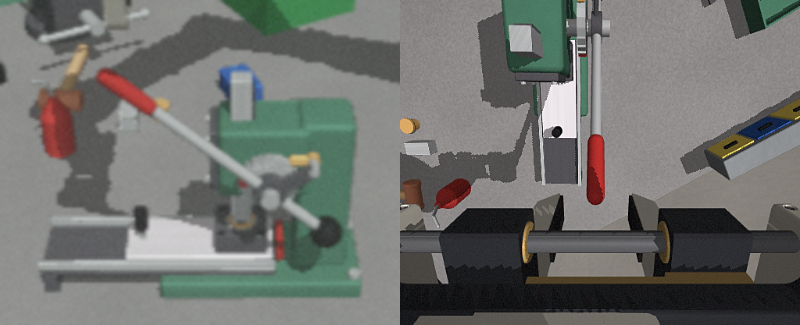

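Released and clear: the lever stands at about 0.68 rad. As a last check, the drop of the ram top should be 29 mm (about 8.4 px).

```bash
python3 - <<'E'
from h import *
g={}
for f in("scene0","scene2","s4","s10"):
    e=cv2.imread(f"pics/{f}.png").astype(int)
    print(f);print([tuple(map(int,e[r,264:270].mean(0))) for r in range(146,178)])
c=arm.get_calibration("scene");K=np.array(c["intrinsics"]);T=np.linalg.inv(np.array(c["pose"]))
for z in(.34,.313,.312,.311,.31):
    p=T@[.5455,.121,z,1];print(z,K[1,1]*-p[1]/-p[2]+K[1,2])
E
```

```text
scene0
[(138, 140, 140), (138, 140, 140), (138, 140, 139), (141, 143, 141), (160, 163, 158), (166, 168, 163), (168, 169, 164), (157, 159, 154), (148, 149, 145), (150, 151, 147), (152, 154, 149), (152, 154, 149), (152, 153, 149), (153, 154, 149), (151, 153, 149), (152, 154, 149), (152, 154, 149), (153, 154, 149), (152, 154, 149), (151, 153, 148), (153, 154, 150), (151, 153, 148), (152, 154, 149), (152, 154, 149), (153, 154, 149), (153, 154, 149), (153, 154, 150), (152, 153, 149), (153, 154, 149), (152, 154, 149), (152, 153, 149), (149, 152, 146)]
scene2
[(85, 88, 86), (85, 87, 85), (83, 86, 84), (99, 101, 98), (157, 159, 155), (170, 171, 166), (170, 172, 167), (160, 162, 157), (150, 151, 147), (154, 155, 151), (155, 156, 152), (156, 157, 153), (155, 157, 152), (155, 157, 152), (156, 157, 153), (156, 157, 153), (155, 157, 152), (156, 157, 152), (155, 157, 151), (156, 157, 153), (157, 158, 154), (156, 157, 153), (156, 157, 153), (155, 156, 151), (155, 157, 152), (155, 156, 152), (156, 157, 153), (156, 158, 153), (155, 156, 151), (155, 157, 152), (155, 156, 152), (152, 155, 148)]
s4
[(85
[... 468 characters left out ...]
159, 154), (157, 158, 153), (153, 156, 150)]
s10
[(84, 86, 85), (84, 86, 85), (84, 86, 84), (91, 93, 92), (131, 134, 132), (142, 144, 143), (142, 144, 143), (141, 143, 142), (141, 142, 140), (145, 132, 124), (162, 119, 93), (167, 111, 77), (168, 136, 114), (169, 164, 157), (170, 171, 166), (172, 174, 168), (179, 181, 176), (163, 165, 160), (155, 157, 153), (154, 156, 151), (155, 157, 152), (154, 156, 152), (155, 156, 151), (155, 157, 152), (154, 156, 151), (154, 156, 151), (155, 157, 152), (155, 156, 152), (155, 157, 152), (155, 156, 152), (154, 156, 151), (151, 154, 148)]
0.34 151.809683716741
0.313 159.66786716406347
0.312 159.95454695300216
0.311 160.24091986299211
0.31 160.52698638652163
```

```bash
python3 -c "
from cell import arm
print(arm.sign_off())"
```

```text
the job is handed in; nothing more can be done
None
```

The job is handed in, with no verdict returned. The shuttle is home against its stop, and the bushing was pressed down until it stopped moving, then squeezed twice with the lever at about 14 N. The 80 N ram force is inferred, not measured, and the felt force rose more slowly than your 1 N per mm. The lever is released at about 0.68 rad and the arm is clear. I touched none of the other things on the bench.

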